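Finish a prop casket's lid and hold it at its stage angle

TASK

The prop casket's lid is one finial short: from the compartmented tray take the finial that matches, in shape and size, the three already on the lid, and slip it right down over the bare dowel at the lid's corner while the lid is shut. Then let go of it, lift the sprung lid (the iron handle is there for that) until it slopes like the free leg of the plywood bevel standing beside the casket, and keep holding it still at that angle, with the finial still seated, so that I can mark where the stay goes: you finish while holding the lid. Leave the other finials, the bevel and everything else on the bench where they are.

Things in the scene. Friction and masses are not known exactly. Their poses are not given: they have to be found in the camera images.
- chest: The prop casket, a dark wooden box with iron straps, fixed to the bench: body 200 (its x) by 320 (its y) by 110 mm high, walls 12 mm. Origin: centre of its underside, on the bench. Its x axis points from the front (the robot's side) to the hinged back, z up; its yaw changes between runs.
- lid (a joint): The lid's opening angle in rad: 0 shut (level), growing as the front edge rises, stop at 1.4. The lid is a slab 18 mm thick, 215 by 340 mm, its underside at 110 mm above the bench when shut; it overhangs the front wall by 15 mm and each end by 10 mm. It weighs about 0.7 kg and spring hinges pull it shut: it takes about 7 N at the handle to start it and 7 to 9 N, square to the lid, at the marked angles; let go, it snaps shut.
- lid_handle (a point): Middle of the round bar of the iron handle on the lid: bar 12 mm thick, 110 mm long along the lid's y, carried on two 12 mm posts at its ends, its centre 42 mm above the lid's top face, 165 mm in front of the hinge line and 60 mm above it (square to the lid). Axes are the lid's: x from front to hinge, z square out of the lid's top. The bar is round, so it can turn in the grip.
- lid_hinge (a point): Middle of the hinge line (along the casket's y) at the top of the casket's back wall, 100 mm behind the casket's centre and 110 mm above the bench. Axes are the lid's.
- dowel_foot (a point): Foot of the bare wooden dowel, on the lid's top face at the front corner on the casket's -y side (128 mm above the bench when shut), 185 mm in front of the hinge line and 140 mm to -y. The dowel is 10 mm thick, stands 16 mm high with a chamfered tip. Axes are the lid's. The other three corners carry fitted ball finials like the one wanted.
- finial: The wanted turned wooden finial, loose in one of the tray's compartments, standing upright: round foot 42 mm across and 20 mm high with a 14 mm bore, 20 mm deep, in its underside; short neck; ball 30 mm across with its centre 43 mm above the underside; 58 mm high in all, 35 g. Origin: centre of the underside, z up its axis. Fully home its underside lies on the lid, its origin on the dowel's foot. The ball is the place to grip it.
- small_finial: A smaller ball finial, not wanted: foot 30 mm, ball 22 mm across, 50 mm high. Stands upright in a compartment of the tray. Origin: centre of the underside.
- spire_finial: A pointed finial, not wanted: foot 42 mm, tapering to a point 82 mm up. Stands upright in a compartment of the tray. Origin: centre of the underside.
- button_finial: A flat-topped mushroom finial, not wanted: foot 42 mm, head 36 mm across, 44 mm high. Stands upright in a compartment of the tray. Origin: centre of the underside.
- tray: Pale wooden sorting tray, fixed, 200 by 200 by 22 mm high, floor 5 mm thick, in four compartments (2 by 2, centres about 49 mm from its middle along its x and y), one finial in each; which is where changes between runs. Origin: centre of its underside, on the bench.
- bevel_leg (a joint): Setting of the shop-made plywood bevel: the angle in rad of its free leg above the level, between 0.38 and 0.68, set anew for each run. The lid's angle must equal it. The bevel stands on a fixed 9 mm ply foot on the casket's +y side, square with the casket; its fixed leg lies level and its free leg (18 mm thick, 36 mm wide, 215 mm long) rises from the pivot at the back towards the front, as the lid does.
- bevel_tip (a point): Front end of the bevel's free leg, on its middle line, 197 mm from the pivot. The x axis runs down the leg towards the pivot, z square to it, upwards; y is the casket's y.
- tape: Roll of masking tape lying flat, 84 mm across, 24 mm high; a bystander. Origin: centre of its underside.
- paint_can: One-litre paint tin, 106 mm across, 120 mm high; a bystander. Origin: centre of its underside.
- screwdriver: Screwdriver, 200 mm long, lying on the bench; a bystander.
- brush_pot: Tin pot of brushes, 76 mm across, 200 mm high with the brushes; a bystander. Origin: centre of its underside.
- offcuts: Two wooden offcuts, one on the other, 150 by 70 by 55 mm; a bystander. Origin: centre of its underside.
- mixing_pot: Small white mixing pot, 70 mm across, 50 mm high; a bystander. Origin: centre of its underside.
There are look-alikes about, which are no part of the job. What is shaped like the finial but white is not meant. What is shaped like the part that bears bevel_leg but orange is not meant.

How it is judged:
By the outcome, as a careful person would: the job done as asked, in the order asked, and still so for the second after the job is handed in, while the arm keeps its last pose, push and grip.
It also fails if it takes over 58 s, if anything falls off the work surface, if the arm or the gripper's body presses on something with over 40 N, if the wrist force passes 120 N, or if a joint passes its speed limit or range.

ROBOT

A 7-joint arm with a two-finger parallel gripper is mounted at the origin on the work surface. World frame = base frame: x ahead of the robot, y to its left, z up, the work surface at z = 0. Lengths are in m, angles in rad, forces in N, time in s.
With the tool pointing down it reaches from about 0.35 to 0.9 m from the base axis. Payload 8.1 kg.
Tool frame: the origin (TCP) lies at the very end of the fingers, on their centre line; the grasp point (between the pads) lies 19 mm behind it; z points along the fingers, y is the line along which they close (so a half turn about z gives the same grasp; the last joint's range is limited). The gripper opens to 92 mm and grips with 3 to 60 N. Pads are 19 mm wide; open, the fingers measure 130 mm over their backs; the gripper's body (75 mm by 190 mm) begins 47 mm behind the grasp point.
Start: joints at [-1.32, 0.434, 0.025, 1.573, -0.012, 1.134, -0.075], TCP at [0.217, 0.586, 0.227] pointing down, gripper open.
Joint ranges: [-2.62, 2.62], [-0.44, 2.09], [-1.27, 1.32], [0.08, 2.57], [-1.32, 4.46], [0.12, 2], [-2.74, 2.74]. Speed limits (rad/s): [2.22, 2.22, 3.01, 3.01, 3.14, 3.14, 3.14].

INTERFACE

Orientations are given as a rotation vector (axis times angle).
In Python, from cell import readout, cams, job gives the robot as it stands.
- The arm moves only by the tool drive_tool, never from a script. Its argument "commands" is a list of rows, each a list of 3 entries, a list of its own where there are three numbers: the turn, a rotation vector about the tool's x, y, z in rad, then the shift along the tool's x, y, z in cm, then the gripper's target within -1 to 1 (fully open at 1, half-way at 0, shut at -1). A call has 1 to 20 rows; each row is the pose to reach, as a shift and turn from the pose commanded when the call began, along the tool's axes at that moment; what a row does not reach only later rows make up. A row lasts 1/12 s, in which the tool goes at most 41.7 mm and 7.16 degrees, less where a joint would pass 70% of its speed; a pose out of reach is approached as far as the arm can. A call with a gripper value outside its range is refused whole. The fingers move at their own pace and stop on an object; "newtons" is the grip in N (left out, the last holds). Time passes only in rows, so rows that repeat a pose let the fingers close. It gives the time, the measured TCP pose, the force, the opening and the grip force at its end, in the units of the state.
- readout.observe(): the state, without advancing time (a new reading comes with each control period).
- cams.get_image(name): name is "scene" or "top"; returns the picture (400x640x3 uint8, blue, green, red); there is no depth.
- cams.camera_info(name): a dict with "camera_matrix" (3x3 intrinsics, pixels), "R" (3x3) and "t" (3): a world point X has camera coordinates R X + t. Camera axes: x right, y down, z forward; pixel columns grow to the right and rows downward; lengths in m; the calibration is good to about 2 mm. A picture is of the moment at which its call begins. camera_info takes no time and is no camera call.
- job.sign_off(): hands the job in; it is judged then, once.
The state is a dict: "clock": time; "joints": joint angles; "dq": joint speeds; "joint_efforts": joint torques, N m; "position": TCP position; "ee_rot": TCP orientation; "force": force on the tool from outside, world axes, zero at the start; "ft_torque": the same for the moment, N m; "width": opening from 0.0 (shut) to 1.0 (fully open); "gripper_force": force on a finger pad.
Only numpy, scipy, OpenCV 4.12 (cv2) and the standard library are available. Lean on these libraries where they do the work, as an engineer would, in place of code of your own. Each camera call takes 0.05 s, during which the arm holds its last target. There are 200 camera calls.

## Working session

There is one attempt and no reset: what is moved stays moved. The work goes in short steps, Python scripts to look and compute and a tool call to move; the robot and the scene stay as the last step left them, time stands still between calls to the robot, and variables do not carry over. Pictures are saved under pics/ and viewed, at most 10 in all, crops included, and the job is handed in when it is done.

Besides the shell and the picture viewer there is one more tool, called after "Emit:" as name(argument=value, ...), one argument or row to a line, values as JSON. drive_tool: Moves the arm, as the interface text tells. Its arguments: {"type":"object","properties":{"commands":{"type":"array"},"newtons":{"type":"number"}},"required":["commands"]}

```bash
mkdir -p pics; python3 - <<'E'
from cell import readout,cams
import cv2,numpy as np
print(readout.observe())
for n in("scene","top"):
    cv2.imwrite(f"pics/{n}0.png",cams.get_image(n)); c=cams.camera_info(n)
    print(n,np.round(c["camera_matrix"],1).tolist(),np.round(c["R"],3).tolist(),np.round(c["t"],3), np.round(-np.array(c["R"]).T@c["t"],3))
E
```

```text
{'clock': 0.0, 'joints': array([-1.31960883,  0.43518212,  0.02496379,  1.57411976, -0.01159471,
        1.1339683 , -0.07507696]), 'dq': array([-0.00053555,  0.0002279 , -0.00154042, -0.00100207,  0.00133703,
        0.00046459, -0.00060745]), 'joint_efforts': array([-1.88334139e-03, -6.67834640e+01,  9.84830260e-01, -3.14460468e+01,
       -6.03516586e-02,  4.27504582e-02,  1.86285561e-04]), 'position': array([0.21640631, 0.58579242, 0.22596147]), 'ee_rot': array([-5.52867491e-01, -3.09242829e+00,  2.39856604e-03]), 'force': array([0.15365097, 0.10700487, 0.78009399]), 'ft_torque': array([-0.00134723, -0.04073134,  0.00355907]), 'gripper_force': 0.0, 'width': 0.9975905211918115}
scene [[437.9, 0.0, 321.6], [0.0, 437.9, 200.8], [0.0, 0.0, 1.0]] [[0.734, 0.679, 0.005], [0.435, -0.465, -0.771], [-0.521, 0.568, -0.637]] [-0.365 -0.116  1.738] [ 1.225 -0.793  1.019]
top [[507.2, 0.0, 327.4], [0.0, 507.2, 204.9], [0.0, 0.0, 1.0]] [[0.015, -1.0, 0.004], [-0.975, -0.016, -0.22], [0.22, -0.0, -0.975]] [-0.007  0.537  1.655] [1.600e-01 1.000e-03 1.733e+00]
```

View pics/scene0.png

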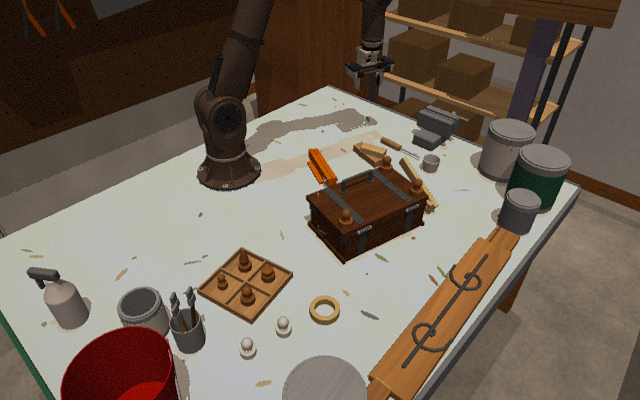

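View pics/top0.png

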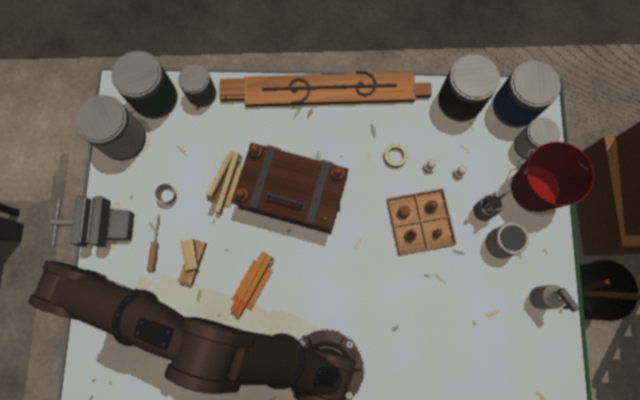

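The overview shows the casket at top (292,188), with its handle on the near side (285,202) and its bare corner at about (335,225). The plywood bevel is at top (225,182) and the orange decoy at (252,282). The tray is at top (421,221) with four brown finials, and the white look-alikes are outside it at (429,166) and (460,172). Next I'll enlarge these areas.

```bash
python3 - <<'E'
import cv2,numpy as np
s=cv2.imread("pics/scene0.png");t=cv2.imread("pics/top0.png")
def c(i,x,y,w,h):return cv2.resize(i[y:y+h,x:x+w],(400,300),interpolation=cv2.INTER_CUBIC)
m=np.vstack([np.hstack([c(s,195,240,100,75),c(t,370,182,100,75)]),np.hstack([c(s,365,140,100,75),c(t,200,140,160,120)])])
cv2.imwrite("pics/c1.png",m)
E
```

```text
(no output)
```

View pics/c1.png

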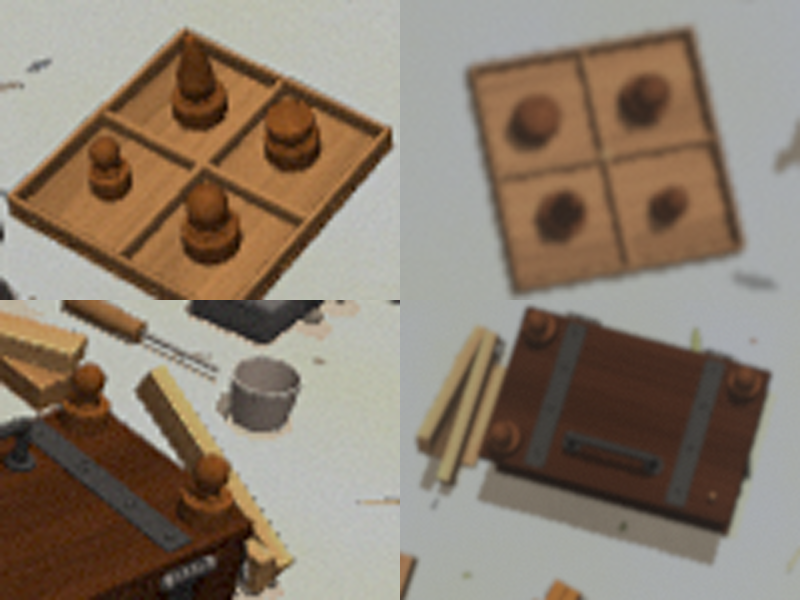

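Candidates in the tray, as seen in the scene view:
- Spire at (244,265).
- Button at (268,273).
- Small ball at (221,281).
- Large ball at (247,291), which is (431,206) in the top view.

The large ball has a foot and ball in the same proportions as the lid's, and it is clearly bigger than the small one, so it is the one wanted. The bare dowel's tip shows at about top (325,218). The bevel's pale ply leg is beside the casket on +y.

```bash
cat >h.py <<'E'
import numpy as np,cv2
from cell import cams
from scipy.optimize import least_squares
C={n:cams.camera_info(n) for n in("scene","top")}
def proj(n,P):
    c=C[n];q=np.atleast_2d(P)@np.array(c["R"]).T+np.ravel(c["t"]);q=q@np.array(c["camera_matrix"]).T
    return q[:,:2]/q[:,2:]
def ray(n,uv,z):
    c=C[n];R=np.array(c["R"]);o=-R.T@np.ravel(c["t"]);d=R.T@np.linalg.solve(c["camera_matrix"],[*uv,1]);return o+d*(z-o[2])/d[2]
def W(p,L): # chest frame -> world
    c,s=np.cos(p[2]),np.sin(p[2]);L=np.atleast_2d(L);return np.c_[p[0]+c*L[:,0]-s*L[:,1],p[1]+s*L[:,0]+c*L[:,1],L[:,2]]
E
python3 - <<'E'
from h import *
# (view,px,local fn)
obs=[("top",(251.2,143.2),(.1,.17,.128)),("top",(348,168.8),(.1,-.17,.128)),("top",(331.2,233.2),(-.115,-.17,.119)),
("top",(324.8,218),(-.085,-.14,.144)),("top",(241.2,194.8),(-.085,.14,.171)),
("top",(256,150),("d",.14,.171)),("top",(338,172.8),("d",-.14,.171)),
("scene",(387,160.5),(-.085,.14,.171)),("scene",(418,182.5),("d",.14,.171)),("scene",(346,214),("d",-.14,.171))]
def f(p):
    r=[]
    for v,uv,l in obs:
        l=[p[3] if k=="d" else k for k in l]
        r.append(proj(v,W(p,l))[0]-uv)
    return np.ravel(r)
s=least_squares(f,[.55,.1,-.2,.08],loss="soft_l1");p=s.x
print(p);print(f(p).reshape(-1,2).round(1).tolist())
np.save("chest.npy",p)
print("dowel",W(p,[-.085,-.14,.128]),"handle",W(p,[-.065,0,.17]))
for z in(.048,.063): print("finial",z,ray("scene",(246.5,291.5),z) )
print(ray("scene",(246.5,291.5),.048),ray("top",(431.5,205.5),.048))
s=cv2.imread("pics/scene0.png");t=cv2.imread("pics/top0.png")
def c(i,x,y,w,h):return cv2.resize(i[y:y+h,x:x+w],(400,600),interpolation=cv2.INTER_CUBIC)
cv2.imwrite("pics/c2.png",np.hstack([c(s,392,150,50,75),c(t,200,145,50,75)]))
E
```

```text
[ 0.58988565  0.12129497 -0.25756009  0.06952373]
[[-0.6, -0.3], [1.1, 0.6], [0.4, -1.4], [0.3, 1.1], [-1.1, -0.8], [-1.3, -0.6], [0.2, -0.9], [-0.3, -0.9], [-0.8, 0.2], [-0.5, -0.6]]
dowel [[0.47202837 0.00756432 0.128     ]] handle [[0.52702972 0.1378519  0.17      ]]
finial 0.048 [ 0.54652387 -0.36068306  0.048     ]
finial 0.063 [ 0.55700243 -0.36735987  0.063     ]
[ 0.54652387 -0.36068306  0.048     ] [ 0.54378065 -0.35360361  0.048     ]
```

View pics/c2.png

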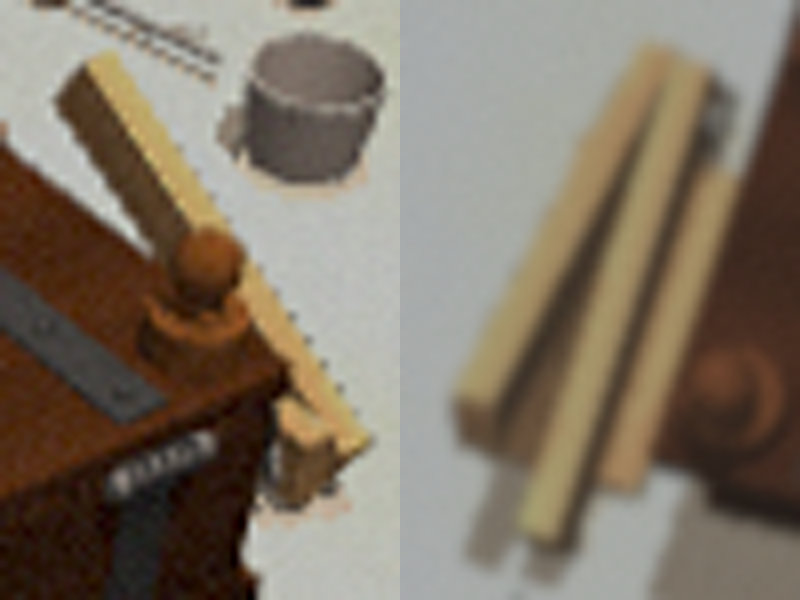

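```bash
python3 - <<'E'
from h import *
p=np.load("chest.npy")
def loc(X):
    c,s=np.cos(p[2]),np.sin(p[2]);d=X[:2]-p[:2];return np.round([c*d[0]+s*d[1],-s*d[0]+c*d[1],X[2]],3)
def tri(a,b):
    f=lambda X:np.r_[proj("scene",X)[0]-a,proj("top",X)[0]-b]
    s=least_squares(f,[.55,.3,.08]);return loc(s.x),s.fun.round(1)
sc=lambda x,y:(392+x/8,150+y/8); tp=lambda x,y:(200+(x-400)/8,145+y/8)
print("left front",tri(sc(100,62),tp(480,395)));print("mid front",tri(sc(100,62),tp(545,528)))
print("back mid",tri(sc(360,438),tp(690,65)));print("back left",tri(sc(360,438),tp(655,50)))
print("stub",tri(sc(305,412),tp(722,180)))
for n,u in dict(LF=(480,395),LB=(655,50),MF=(545,528),MB=(690,65),RF=(625,485),RB=(722,175)).items():
    print(n,[loc(ray("top",tp(*u),z)).tolist() for z in(.03,.06,.1,.14)])
E
```

```text
left front (array([-0.105,  0.243,  0.13 ]), array([-0.1,  0. , -0. , -0. ]))
mid front (array([-0.132,  0.229,  0.11 ]), array([-8.7,  2.2, -5.2, -6.1]))
back mid (array([0.081, 0.235, 0.042]), array([-2.2,  0.6, -1.4, -1.8]))
back left (array([0.08 , 0.247, 0.038]), array([-0.2,  0. , -0.1, -0.1]))
stub (array([0.046, 0.22 , 0.033]), array([-6.1,  1.6, -4. , -4.9]))
LF [[-0.087, 0.273, 0.03], [-0.093, 0.264, 0.06], [-0.1, 0.252, 0.1], [-0.107, 0.241, 0.14]]
LB [[0.082, 0.248, 0.03], [0.074, 0.24, 0.06], [0.063, 0.229, 0.1], [0.052, 0.218, 0.14]]
MF [[-0.135, 0.227, 0.03], [-0.14, 0.219, 0.06], [-0.146, 0.209, 0.1], [-0.152, 0.198, 0.14]]
MB [[0.08, 0.231, 0.03], [0.072, 0.223, 0.06], [0.061, 0.213, 0.1], [0.05, 0.202, 0.14]]
RF [[-0.108, 0.2, 0.03], [-0.113, 0.193, 0.06], [-0.12, 0.183, 0.1], [-0.126, 0.173, 0.14]]
RB [[0.035, 0.202, 0.03], [0.028, 0.195, 0.06], [0.018, 0.185, 0.1], [0.008, 0.175, 0.14]]
```

In the top view the left strip, from (210,194) to (232,151), is the raised free leg. It triangulates consistently with the pale beam in the scene view, giving front top z≈0.13 and y≈0.245. The middle strip is the level leg. Now I'll refine the angle with subpixel edge lines.

```bash
cat >>h.py <<'E'
def edge(img,a,b,half=4,n=60):
    """subpixel max-gradient line near segment a-b: returns two points and rms"""
    a,b=np.array(a,float),np.array(b,float);d=(b-a)/np.linalg.norm(b-a);nn=np.array([-d[1],d[0]])
    k=np.arange(-half,half+.01,.25);T=np.linspace(.03,.97,n)
    P=(a+T[:,None]*(b-a))[:,None,:]+k[None,:,None]*nn
    g=cv2.remap(img.astype(np.float32),P[...,0].astype(np.float32),P[...,1].astype(np.float32),cv2.INTER_CUBIC)
    G=np.abs(np.gradient(cv2.GaussianBlur(g,(5,5),1),axis=1)).max(axis=2) if g.ndim==3 else np.abs(np.gradient(cv2.GaussianBlur(g,(5,5),1),axis=1))
    w=G**4; o=(w*k).sum(1)/w.sum(1)
    m=np.ones(n,bool)
    for _ in range(4):
        c=np.polyfit(T[m],o[m],1);r=np.abs(o-np.polyval(c,T));m=r<max(.4,2*np.median(r))
    return a+nn*np.polyval(c,0),b+nn*np.polyval(c,1),r[m].std(),m.sum()
def pl(n,e):
    c=C[n];q=[np.array(c["R"]).T@np.linalg.solve(c["camera_matrix"],[*u,1]) for u in e[:2]];v=np.cross(*q);return v/np.linalg.norm(v)
E
python3 - <<'E'
from h import *
p=np.load("chest.npy");s=np.float32(cams.get_image("scene"))
for v in("scene","top"):pass
t=np.mean([cams.get_image("top").astype(np.float32) for _ in range(4)],0);s=np.mean([cams.get_image("scene").astype(np.float32) for _ in range(4)],0)
sc=lambda x,y:(392+x/8,150+y/8); tp=lambda x,y:(200+(x-400)/8,145+y/8)
E={"s_right":("scene",edge(s,sc(125,70),sc(360,425),2)),"s_mid":("scene",edge(s,sc(92,75),sc(195,225),2)),
"t_left":("top",edge(t,tp(460,385),tp(625,60),3)),"t_right":("top",edge(t,tp(500,390),tp(655,105),3)),
"R_l":("top",edge(t,tp(528,500),tp(655,120),2))}
for y in(-.3,-.2576,-.2,-.25,-.27):
    ex=np.array([np.cos(y),np.sin(y),0])
    out=[]
    for k,(v,e) in E.items():
        n=pl(v,e); out.append(round(float(np.arctan2(n@ex,n[2])),3)) # n.( -c ex + s z)=0
    print(y,dict(zip(E,out)))
print({k:(e[0].round(1),e[1].round(1),round(e[2],2),e[3]) for k,(v,e) in E.items()})
# lid long/side edges at top -> yaw
pr=lambda l:proj("top",W(p,l))[0]
for k,a,b,dirn in [("right end",(-.11,-.17,.128),(.095,-.17,.128),0),("back",(.1,.165,.128),(.1,-.165,.128),1),("front",(-.115,.165,.119),(-.115,-.165,.119),1)]:
    e=edge(t,pr(a),pr(b),4);n=pl("top",e);print(k,np.arctan2(-n[0],n[1])-(np.pi/2 if dirn else 0),e[2],e[3],"offset px",(e[0]-pr(a)).round(1),(e[1]-pr(b)).round(1))
E
```

```text
-0.3 {'s_right': -2.726, 's_mid': -2.721, 't_left': -2.793, 't_right': -2.711, 'R_l': 2.968}
-0.2576 {'s_right': -2.677, 's_mid': -2.671, 't_left': -2.683, 't_right': -2.608, 'R_l': 3.121}
-0.2 {'s_right': -2.616, 's_mid': -2.609, 't_left': -2.553, 't_right': -2.487, 'R_l': -2.953}
-0.25 {'s_right': -2.669, 's_mid': -2.663, 't_left': -2.665, 't_right': -2.591, 'R_l': -3.134}
-0.27 {'s_right': -2.691, 's_mid': -2.686, 't_left': -2.714, 't_right': -2.637, 'R_l': 3.076}
{'s_right': (array([407.5, 158.8]), array([437.2, 203. ]), np.float64(0.08), np.int64(60)), 's_mid': (array([403.3, 159.5]), array([415.9, 178.5]), np.float64(0.02), np.int64(60)), 't_left': (array([206.5, 192.6]), array([227.9, 152.4]), np.float64(0.07), np.int64(57)), 't_right': (array([211.9, 193.4]), array([231.9, 158.1]), np.float64(0.13), np.int64(48)), 'R_l': (array([215.2, 207.2]), array([231. , 159.7]), np.float64(0.06), np.int64(60))}
right end 2.887657544549133 0.0896107051957795 49 offset px [-0.2 -0.1] [-0.4 -0.1]
back -0.2579865637630072 0.076636683418141 42 offset px [ 0.2 -0.8] [ 0.2 -0.8]
front -0.25846009230532285 0.03434318729263801 58 offset px [-0.5  2. ] [-0.6  2.1]
```

The bevel angle is about 0.465 rad: the four edges give 0.46–0.47, and the level leg reads about 0.02. Casket yaw is about -0.257. Next is one fine crop of the dowel and the wanted finial in both views.

```bash
python3 - <<'E'
from h import *
from scipy.spatial.transform import Rotation as Ro
p=np.load("chest.npy")
s=cv2.imread("pics/scene0.png");t=cv2.imread("pics/top0.png")
D=W(p,[[-.085,-.14,.128],[-.085,-.14,.144]]);F=np.array([[.545,-.357,.005],[.545,-.357,.048]])
o=[]
for P in(D,F):
  for v,i in(("scene",s),("top",t)):
    q=proj(v,P);print(v,q.round(1).tolist());x,y=(q[1]-[20,15]).astype(int);print(" crop origin",x,y,"x10")
    o.append(cv2.resize(i[y:y+30,x:x+40],(400,300),interpolation=cv2.INTER_CUBIC))
cv2.imwrite("pics/c3.png",np.vstack([np.hstack(o[:2]),np.hstack(o[2:])]))
print(Ro.from_rotvec([-5.52867491e-01, -3.09242829e+00,  2.39856604e-03]).as_matrix().round(3))
E
```

```text
scene [[317.6, 196.7], [317.6, 192.8]]
 crop origin 297 177 x10
top [[325.2, 220.0], [325.1, 219.1]]
 crop origin 305 204 x10
scene [[248.7, 300.1], [247.2, 290.4]]
 crop origin 227 275 x10
top [[430.0, 207.9], [432.5, 205.2]]
 crop origin 412 190 x10
[[-0.938  0.346 -0.   ]
 [ 0.346  0.938 -0.001]
 [-0.    -0.002 -1.   ]]
```

View pics/c3.png

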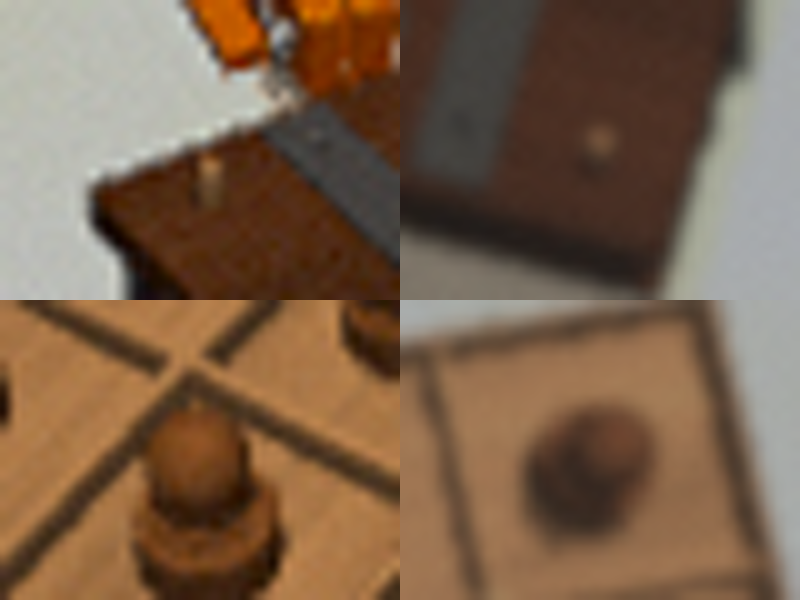

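```bash
cat >>h.py <<'E'
def tri3(a,b,z=None):
    f=lambda X:np.r_[proj("scene",X)[0]-a,proj("top",X)[0]-b,([] if z is None else [(X[2]-z)*2000])]
    s=least_squares(f,[.55,.0,.08]);return s.x.round(4),s.fun.round(1)
E
python3 - <<'E'
from h import *
for n,a,b,z in (("dowel",(317.5,192.4),(324.55,217.25),.144),("ball",(246.35,289.55),(433.35,202.55),.048)):
    print(n,tri3(a,b),tri3(a,b,z),ray("scene",a,z).round(4),ray("top",b,z).round(4))
p=np.load("chest.npy")
t=np.float32(cams.get_image("top"));s=np.float32(cams.get_image("scene"))
# sharp lid edges; compare to model
for v,i in(("top",t),("scene",s)):
  pr=lambda l:proj(v,W(p,l))[0]
  for k,a,b in [("-y top",(-.08,-.17,.128),(.08,-.17,.128)),("-y bot",(-.08,-.17,.11),(.08,-.17,.11)),("back",(.1,.12,.128),(.1,-.15,.128)),("backbot",(.1,.12,.11),(.1,-.15,.11)),("front top",(-.115,.1,.128),(-.115,-.15,.128)),("front bot",(-.115,.1,.11),(-.115,-.15,.11))]:
    e=edge(i,pr(a),pr(b),3);print(v,k,(e[0]-pr(a)).round(1),(e[1]-pr(b)).round(1),e[2].round(2),e[3])
E
```

```text
dowel (array([0.4753, 0.0076, 0.1481]), array([ 0.8, -0.1,  0.6,  0.6])) (array([0.4748, 0.0085, 0.1441]), array([0.9, 0.6, 0.3, 1. , 0.1])) [0.4704 0.009  0.144 ] [0.4779 0.0096 0.144 ]
ball (array([ 0.5499, -0.3601,  0.0591]), array([ 0.7, -0.1,  0.7,  0.5])) (array([ 0.5475, -0.3587,  0.0481]), array([ 0.9,  1.7, -0.4,  1.9,  0.3])) [ 0.5409 -0.3566  0.048 ] [ 0.5542 -0.3602  0.048 ]
top -y top [-0.1 -0. ] [-0.5 -0.1] 0.07 50
top -y bot [-0.3 -0.1] [-0.6 -0.2] 0.08 50
top back [ 0.4 -1.4] [ 0.2 -0.7] 0.2 52
top backbot [ 0.6 -2.1] [ 0.6 -2.1] 0.05 60
top front top [-0.5  1.9] [-0.6  2.1] 0.02 60
top front bot [-0.4  1.5] [-0.5  1.6] 0.02 60
scene -y top [-0.2  0.2] [ 0.2 -0.2] 0.04 57
scene -y bot [ 1.4 -1.3] [ 1.5 -1.4] 0.16 45
scene back [0.1 0.2] [0.1 0.3] 0.1 39
scene backbot [-0.1 -0.3] [-0.3 -0.8] 0.15 44
scene front top [-0.4 -1.1] [0.3 0.8] 0.1 50
scene front bot [0.1 0.3] [-1.1 -2.8] 0.18 43
```

```bash
cat >>h.py <<'E'
from cell import readout
from scipy.spatial.transform import Rotation as Ro
def go(pos,yaw=-.257,tilt=0.,ref=None):
    """turn, shift(cm) to TCP at pos, tool y along yaw, tool leaning by tilt about casket y (tool z to front)"""
    o=readout.observe();R0=Ro.from_rotvec(o["ee_rot"]) ;p0=o["position"]
    if ref is not None: p0,R0=np.array(ref[0]),ref[1]
    c,s=np.cos(yaw),np.sin(yaw)
    B=Ro.from_matrix(np.array([[s,c,0],[-c,s,0],[0,0,-1]]))  # x_t,y_t,z_t columns
    T=Ro.from_rotvec(tilt*np.array([-s,c,0]))*B
    print("turn",(R0.inv()*T).as_rotvec().round(4).tolist(),"cm",(R0.inv().apply(np.array(pos)-p0)*100).round(2).tolist())
E
python3 -c "
from h import *
go([.55,-.358,.25])"
```

```text
Traceback (most recent call last):
  File "h.py", line 36, in go
    B=Ro.from_matrix(np.array([[s,c,0],[-c,s,0],[0,0,-1]]))  # x_t,y_t,z_t columns
  File "scipy/spatial/transform/_rotation.pyx", line 1143, in scipy.spatial.transform._rotation.Rotation.from_matrix
ValueError: Non-positive determinant (left-handed or null coordinate frame) in rotation matrix 0: [[-0.25418023  0.96715687  0.        ]
 [-0.96715687 -0.25418023  0.        ]
 [ 0.          0.         -1.        ]].
```

```bash
sed -i 's/\[\[s,c,0\],\[-c,s,0\]/[[-s,c,0],[c,s,0]/' h.py; python3 -c "
from h import *
go([.55,-.358,.25])"
```

```text
turn [0.0, -0.0, 1.4739] cm [-64.0, -77.02, -2.33]
```

Emit:
drive_tool(
  commands=[
    [[0,0,1.474],[-64,-77,-2.4],0.5],
    [[0,0,1.474],[-64,-77,-2.4],0.5],
    [[0,0,1.474],[-64,-77,-2.4],0.5],
    [[0,0,1.474],[-64,-77,-2.4],0.5],
    [[0,0,1.474],[-64,-77,-2.4],0.5],
    [[0,0,1.474],[-64,-77,-2.4],0.5],
    [[0,0,1.474],[-64,-77,-2.4],0.5],
    [[0,0,1.474],[-64,-77,-2.4],0.5],
    [[0,0,1.474],[-64,-77,-2.4],0.5],
    [[0,0,1.474],[-64,-77,-2.4],0.5],
    [[0,0,1.474],[-64,-77,-2.4],0.5],
    [[0,0,1.474],[-64,-77,-2.4],0.5],
    [[0,0,1.474],[-64,-77,-2.4],0.5],
    [[0,0,1.474],[-64,-77,-2.4],0.5],
    [[0,0,1.474],[-64,-77,-2.4],0.5],
    [[0,0,1.474],[-64,-77,-2.4],0.5],
    [[0,0,1.474],[-64,-77,-2.4],0.5],
    [[0,0,1.474],[-64,-77,-2.4],0.5],
    [[0,0,1.474],[-64,-77,-2.4],0.5],
    [[0,0,1.474],[-64,-77,-2.4],0.5],
  ],
  newtons=25,
)

```text
clock: 2.32
position: [0.4946, -0.2011, 0.2469]
ee_rot: [2.487, 1.919, 0.001]
force: [1.2, 1.0, -0.3]
width: 0.752
gripper_force: 0.0
```

```bash
python3 -c "
from h import *
o=readout.observe();print(o['clock'],o['position'],o['ee_rot'],o['width'],o['joints'].round(2))
go([.55,-.358,.14])"
```

```text
2.3167 [ 0.49459994 -0.20105442  0.2468817 ] [2.48676091e+00 1.91941119e+00 1.20220335e-03] 0.7519556624736121 [-0.31  0.32  0.78  1.81 -0.25  1.11  0.3 ]
turn [0.0007, -0.0005, 0.0009] cm [-13.78, 9.33, 10.69]
```

Emit:
drive_tool(
  commands=[
    [[0,0,0],[-13.8,9.3,10.7],0.5],
    [[0,0,0],[-13.8,9.3,10.7],0.5],
    [[0,0,0],[-13.8,9.3,10.7],0.5],
    [[0,0,0],[-13.8,9.3,10.7],0.5],
    [[0,0,0],[-13.8,9.3,10.7],0.5],
    [[0,0,0],[-13.8,9.3,10.7],0.5],
    [[0,0,0],[-13.8,9.3,10.7],0.5],
    [[0,0,0],[-13.8,9.3,10.7],0.5],
    [[0,0,0],[-13.8,9.3,10.7],0.5],
    [[0,0,0],[-13.8,9.3,10.7],0.5],
  ],
)

```text
clock: 3.15
position: [0.5497, -0.3551, 0.1408]
ee_rot: [2.486, 1.92, 0.002]
force: [-0.4, 0.2, 0.6]
width: 0.75
gripper_force: 0.0
```

```bash
python3 -c "
from h import *
o=readout.observe();print(o['clock'],o['position'],o['ee_rot'],o['dq'].round(3))
s=cams.get_image('scene');t=cams.get_image('top')
cv2.imwrite('pics/s1.png',s);cv2.imwrite('pics/t1.png',t)
P=o['position'];y=np.array([.967,-.254,0]);q=[P,P+.035*y,P-.035*y]
for v in('scene','top'):print(v,proj(v,q).round(1).tolist())
c=lambda i,x,y:cv2.resize(i[y:y+75,x:x+50],(400,600),interpolation=cv2.INTER_CUBIC)
cv2.imwrite('pics/c4.png',np.hstack([c(s,222,240),c(t,405,170)]))
"
```

```text
3.15 [ 0.54967165 -0.35510339  0.14079098] [2.48553051e+00 1.91998440e+00 2.42013435e-03] [-0.001 -0.001  0.001  0.    -0.001 -0.     0.001]
scene [[245.2, 268.5], [251.0, 277.2], [239.7, 260.3]]
top [[437.8, 197.4], [440.2, 187.3], [435.3, 207.6]]
```

View pics/c4.png

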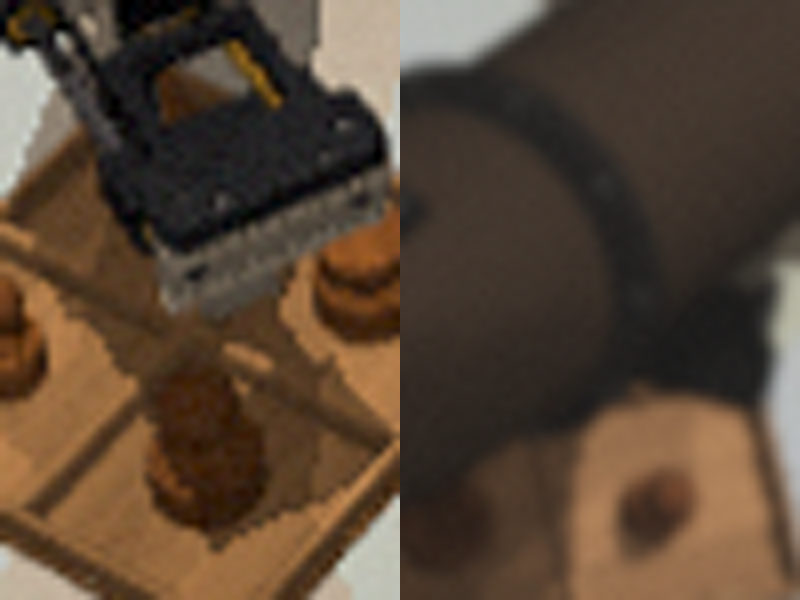

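```bash
python3 -c "
from h import *
go([.5475,-.3583,.030])"
```

```text
turn [0.0014, -0.0005, 0.0014] cm [-0.35, -0.14, 11.06]
```

Emit:
drive_tool(
  commands=[
    [[0,0,0],[-0.35,-0.1,3],0.5],
    [[0,0,0],[-0.35,-0.1,6],0.5],
    [[0,0,0],[-0.35,-0.1,9],0.5],
    [[0,0,0],[-0.35,-0.1,11],0.5],
    [[0,0,0],[-0.35,-0.1,11],0.5],
    [[0,0,0],[-0.35,-0.1,11],0.5],
    [[0,0,0],[-0.35,-0.1,11],-0.4],
    [[0,0,0],[-0.35,-0.1,11],-0.6],
    [[0,0,0],[-0.35,-0.1,11],-0.8],
    [[0,0,0],[-0.35,-0.1,11],-0.8],
    [[0,0,0],[-0.35,-0.1,11],-0.8],
    [[0,0,0],[-0.35,-0.1,11],-0.8],
  ],
  newtons=25,
)

```text
clock: 4.25
position: [0.5473, -0.3595, 0.0301]
ee_rot: [2.487, 1.918, 0.001]
force: [-0.1, 0.2, 0.7]
width: 0.365
gripper_force: 0.2
```

Emit:
drive_tool(
  commands=[
    [[0,0,0],[0,0,0],-0.9],
    [[0,0,0],[0,0,0],-0.9],
    [[0,0,0],[0,0,0],-0.9],
    [[0,0,0],[0,0,0],-0.9],
    [[0,0,0],[0,0,0],-0.9],
  ],
)

```text
clock: 4.67
position: [0.5471, -0.3596, 0.0299]
ee_rot: [2.488, 1.918, 0.0]
force: [-0.9, 1.4, 3.9]
width: 0.312
gripper_force: 25.0
```

```bash
python3 -c "
from h import *
go([.4748,.0085,.215])"
```

```text
turn [0.0002, 0.0001, -0.0002] cm [33.76, -16.35, -18.52]
```

Emit:
drive_tool(
  commands=[
    [[0,0,0],[0,0,-3],-0.9],
    [[0,0,0],[0,0,-7],-0.9],
    [[0,0,0],[0,0,-11],-0.9],
    [[0,0,0],[0,0,-15],-0.9],
    [[0,0,0],[3,-1.5,-18.5],-0.9],
    [[0,0,0],[6,-3,-18.5],-0.9],
    [[0,0,0],[10,-5,-18.5],-0.9],
    [[0,0,0],[14,-7,-18.5],-0.9],
    [[0,0,0],[18,-9,-18.5],-0.9],
    [[0,0,0],[22,-11,-18.5],-0.9],
    [[0,0,0],[26,-13,-18.5],-0.9],
    [[0,0,0],[30,-14.8,-18.5],-0.9],
    [[0,0,0],[33.8,-16.4,-18.5],-0.9],
    [[0,0,0],[33.8,-16.4,-18.5],-0.9],
    [[0,0,0],[33.8,-16.4,-18.5],-0.9],
    [[0,0,0],[33.8,-16.4,-18.5],-0.9],
    [[0,0,0],[33.8,-16.4,-18.5],-0.9],
  ],
)

```text
clock: 6.08
position: [0.4744, 0.0081, 0.2147]
ee_rot: [2.488, 1.917, -0.0]
force: [-0.1, -1.4, 0.1]
width: 0.308
gripper_force: 25.0
```

```bash
python3 -c "
from h import *
o=readout.observe();print(o['clock'],o['position'],o['ee_rot'],o['width'],o['force'])
s=cams.get_image('scene');t=cams.get_image('top')
P=o['position'];q=[P+[0,0,.019],P-[0,0,.025],P-[0,0,.005]];D=[[.4748,.0085,.144],[.4748,.0085,.128]]
for v in('scene','top'):print(v,proj(v,q+D).round(1).tolist())
c=lambda i,x,y:cv2.resize(i[y:y+75,x:x+50],(400,600),interpolation=cv2.INTER_CUBIC)
cv2.imwrite('pics/c5.png',np.hstack([c(s,292,140),c(t,300,180)]))
"
```

```text
6.0833 [0.47442747 0.00811046 0.21473026] [ 2.48832154e+00  1.91703498e+00 -2.08436254e-04] 0.3079006000279802 [-0.06344672 -1.38629371  0.06955008]
scene [[318.2, 170.2], [318.2, 181.7], [318.2, 176.5], [318.4, 193.1], [318.4, 196.9]]
top [[325.0, 212.5], [325.0, 215.5], [325.0, 214.2], [324.9, 218.2], [324.9, 219.2]]
```

View pics/c5.png

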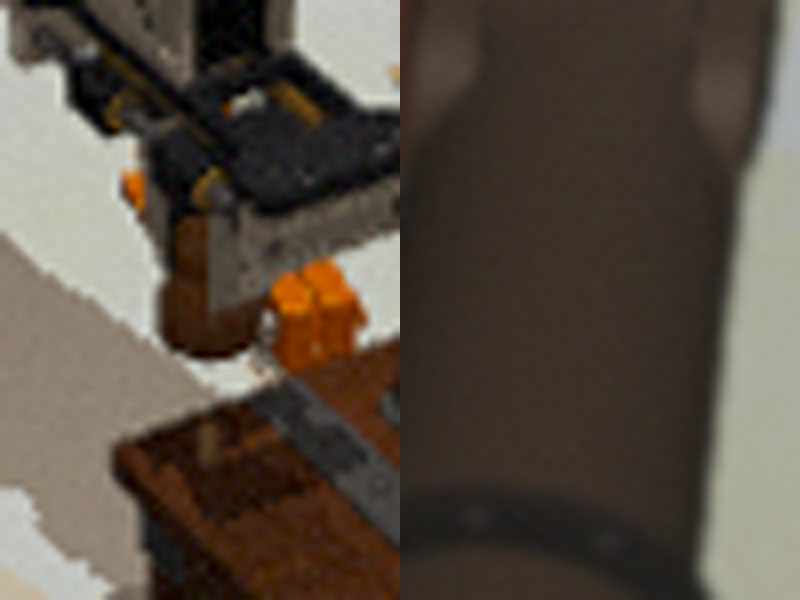

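The top view is blocked by the arm. In the scene crop the held finial's foot is centred at about column 208 (px 317.6), with its bottom rim at row 184.3. The dowel stands right beneath it at column 209, tip row about 192.3 and foot row about 197.7.

```bash
python3 -c "
from h import *
P=readout.observe()['position'];a=np.linspace(0,6.283,200)
ring=lambda c,r:np.c_[c[0]+r*np.cos(a),c[1]+r*np.sin(a),np.full(200,c[2])]
f=proj('scene',ring(P-[0,0,.025],.021));print('foot bottom: cols',f[:,0].min(),f[:,0].max(),'max row',f[:,1].max())
f=proj('scene',ring(P-[0,0,.005],.021));print('foot top cols',f[:,0].min(),f[:,0].max())
for D in([.4748,.0085],[.472,.0076]):
  f=proj('scene',ring([*D,.128],.005));g=proj('scene',ring([*D,.144],.005));print('dowel cols',f[:,0].min(),f[:,0].max(),'bottom',f[:,1].max(),'top',g[:,1].min())
s=cams.get_image('scene').astype(int)
print(s[172:188,318].tolist())
print(s[186:202,317:319].mean(1).astype(int).tolist())
print(s[194,310:324].tolist()); print(s[181,306:330].tolist())
"
```

```text
foot bottom: cols 311.42024045835177 324.8082871844495 max row 185.85575739661635
foot top cols 311.3543273390406 324.8677186405638
dowel cols 316.84275097804414 319.9405846251715 bottom 197.91658190102697 top 192.09124513963818
dowel cols 316.0204500926223 319.11623825803343 bottom 197.67020572862327 top 191.84835866356195
[[56, 65, 72], [56, 67, 77], [62, 70, 79], [54, 64, 75], [60, 70, 79], [56, 65, 74], [65, 70, 80], [37, 51, 66], [13, 33, 58], [9, 30, 49], [10, 25, 47], [10, 28, 47], [0, 18, 43], [128, 138, 140], [178, 190, 188], [187, 199, 195]]
[[179, 192, 190], [185, 197, 194], [133, 147, 154], [110, 127, 139], [103, 117, 130], [48, 56, 65], [12, 28, 48], [32, 56, 82], [31, 56, 79], [34, 56, 78], [25, 47, 73], [34, 52, 71], [16, 26, 49], [11, 23, 43], [13, 24, 46], [13, 27, 43]]
[[34, 43, 56], [5, 16, 32], [0, 10, 28], [9, 21, 33], [0, 14, 29], [7, 15, 32], [16, 27, 49], [38, 61, 82], [24, 51, 77], [22, 36, 53], [12, 20, 41], [5, 15, 36], [18, 29, 46], [12, 39, 78]]
[[114, 130, 141], [111, 126, 140], [132, 146, 154], [187, 196, 193], [198, 204, 201], [113, 118, 128], [27, 34, 55], [15, 26, 52], [17, 26, 52], [13, 34, 53], [16, 36, 58], [20, 31, 53], [9, 30, 49], [11, 28, 47], [14, 30, 54], [15, 34, 50], [7, 24, 47], [6, 23, 44], [80, 88, 96], [75, 74, 78], [39, 51, 76], [0, 38, 96], [0, 47, 122], [0, 48, 123]]
```

Emit:
drive_tool(
  commands=[
    [[0,0,0],[0,0.15,1.5],-0.9],
    [[0,0,0],[0,0.15,3],-0.9],
    [[0,0,0],[0,0.15,3.8],-0.9],
    [[0,0,0],[0,0.15,4.2],-0.9],
    [[0,0,0],[0,0.15,4.4],-0.9],
    [[0,0,0],[0,0.15,4.6],-0.9],
    [[0,0,0],[0,0.15,4.8],-0.9],
    [[0,0,0],[0,0.15,5.0],-0.9],
    [[0,0,0],[0,0.15,5.0],-0.9],
  ],
)

```text
clock: 6.98
position: [0.4759, 0.0088, 0.1647]
ee_rot: [2.488, 1.918, 0.0]
force: [0.0, 0.1, -0.9]
width: 0.304
gripper_force: 25.0
```

Emit:
drive_tool(
  commands=[
    [[0,0,0],[0,0,0.2],-0.9],
    [[0,0,0],[0,0,0.4],-0.9],
    [[0,0,0],[0,0,0.6],-0.9],
    [[0,0,0],[0,0,0.6],-0.9],
  ],
)

```text
clock: 7.32
position: [0.4756, 0.0088, 0.1584]
ee_rot: [-2.488, -1.918, 0.001]
force: [-0.1, -0.5, 0.1]
width: 0.309
gripper_force: 25.0
```

```bash
python3 -c "
from h import *
o=readout.observe();print(o['clock'],o['position'],o['width'],o['force'],o['gripper_force'])
s=cams.get_image('scene')
cv2.imwrite('pics/c6.png',cv2.resize(s[140:215,282:382],(800,600),interpolation=cv2.INTER_CUBIC))
"
```

```text
7.3167 [0.47564414 0.00879171 0.15835769] 0.309027786396277 [-0.10866349 -0.45309274  0.09103638] 24.999936819076538
```

View pics/c6.png

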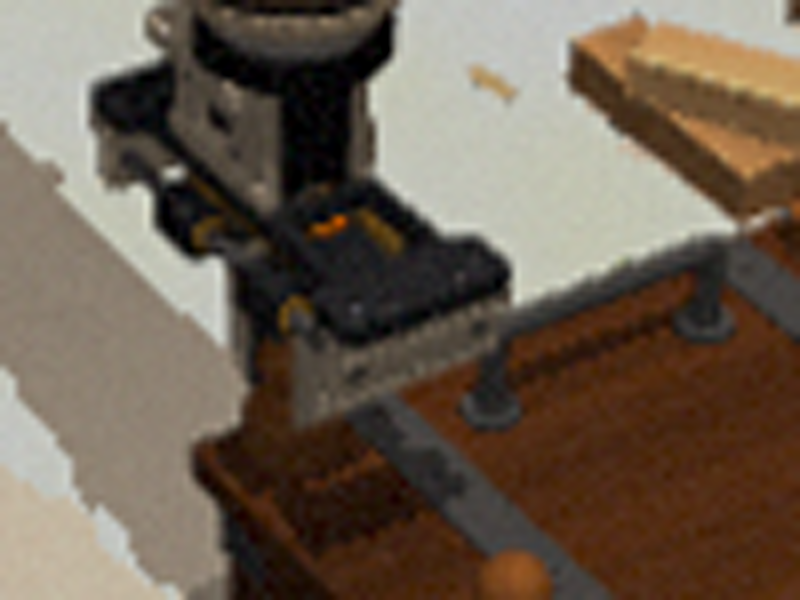

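No contact force even with the underside at about 0.133, which is below the dowel tip, so the dowel is in the bore. I'll keep lowering until the foot meets the lid.

Emit:
drive_tool(
  commands=[
    [[0,0,0],[0,0,0.2],-0.9],
    [[0,0,0],[0,0,0.4],-0.9],
    [[0,0,0],[0,0,0.5],-0.9],
    [[0,0,0],[0,0,0.5],-0.9],
  ],
)

```text
clock: 7.7
position: [0.4757, 0.0087, 0.1534]
ee_rot: [-2.488, -1.918, 0.001]
force: [-0.2, -0.5, -0.2]
width: 0.309
gripper_force: 25.0
```

Emit:
drive_tool(
  commands=[
    [[0,0,0],[0,0,0.1],-0.9],
    [[0,0,0],[0,0,0.2],-0.9],
    [[0,0,0],[0,0,0.3],-0.9],
    [[0,0,0],[0,0,0.3],-0.9],
  ],
)

```text
clock: 8.03
position: [0.4758, 0.0088, 0.1512]
ee_rot: [-2.487, -1.918, -0.001]
force: [-5.2, 1.6, 12.7]
width: 0.31
gripper_force: 25.0
```

Contact: 12.7 N upward at TCP z = 0.151, where about 0.152 was expected, so the finial is seated. Release and retreat upward.

Emit:
drive_tool(
  commands=[
    [[0,0,0],[0,0,0],0.3],
    [[0,0,0],[0,0,0],0.3],
    [[0,0,0],[0,0,0],0.3],
    [[0,0,0],[0,0,0],0.3],
    [[0,0,0],[0,0,0],0.3],
    [[0,0,0],[0,0,0],0.3],
    [[0,0,0],[0,0,-2],0.3],
    [[0,0,0],[0,0,-5],0.3],
    [[0,0,0],[0,0,-9],0.3],
    [[0,0,0],[0,0,-10],0.3],
    [[0,0,0],[0,0,-10],0.3],
  ],
)

```text
clock: 8.95
position: [0.4778, 0.0088, 0.2536]
ee_rot: [2.486, 1.917, 0.009]
force: [0.3, -0.4, -0.4]
width: 0.65
gripper_force: 0.0
```

```bash
python3 -c "
from h import *
o=readout.observe();print(o['clock'],o['position'],o['width'],o['force'])
s=cams.get_image('scene')
cv2.imwrite('pics/c7.png',cv2.resize(s[140:215,292:392],(800,600),interpolation=cv2.INTER_CUBIC))
t=np.array([.4757,.0087]);
p=np.load('chest.npy');print(W(p,[-.085,-.14,.128]))
d=t-W(p,[-.085,-.14,.128])[0,:2];print(d)
for q in ([*t,.128],[*t,.171],[*t,.186]):print(proj('scene',q).round(1))
np.save('d.npy',d);h=W(p,[-.065,0,.17])[0];h[:2]+=d;print('handle',h);go([h[0],h[1],.24])
"
```

```text
8.95 [0.47780733 0.0087528  0.25356489] 0.6496598460946542 [ 0.2919377  -0.35681766 -0.38276059]
[[0.47202837 0.00756432 0.128     ]]
[0.00367163 0.00113568]
[[318.6 197. ]]
[[318.6 186.5]]
[[318.6 182.7]]
handle [0.53070135 0.13898757 0.17      ]
turn [0.0025, -0.0021, 0.0005] cm [13.94, 1.92, 1.21]
```

View pics/c7.png

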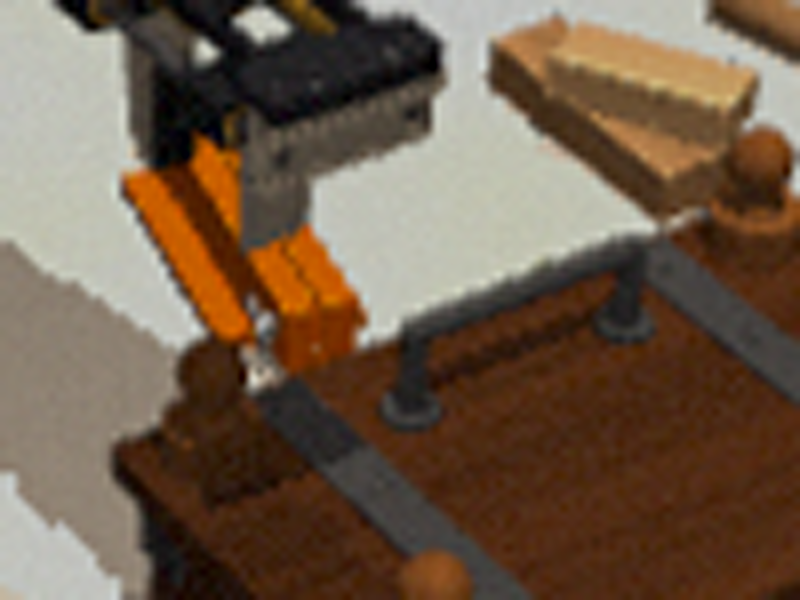

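The crop shows the finial upright and seated on the corner at about (212,400), level with its mates. Now the handle.

Emit:
drive_tool(
  commands=[
    [[0,0,0],[4,0.6,0],0.3],
    [[0,0,0],[8,1.1,0.5],0.3],
    [[0,0,0],[12,1.7,1],0.3],
    [[0,0,0],[13.9,1.9,1.2],0.3],
    [[0,0,0],[13.9,1.9,1.2],0.3],
    [[0,0,0],[13.9,1.9,1.2],0.3],
    [[0,0,0],[13.9,1.9,3.5],0.3],
    [[0,0,0],[13.9,1.9,6],0.3],
    [[0,0,0],[13.9,1.9,8.5],0.3],
    [[0,0,0],[13.9,1.9,10.2],0.3],
    [[0,0,0],[13.9,1.9,10.2],0.3],
    [[0,0,0],[13.9,1.9,10.2],0.3],
  ],
)

```text
clock: 10.0
position: [0.5287, 0.1365, 0.1483]
ee_rot: [-2.49, -1.915, 0.004]
force: [0.3, -1.1, -0.1]
width: 0.65
gripper_force: 0.0
```

```bash
python3 -c "
from h import *
go([.5307,.139,.151])"
```

```text
turn [-0.0015, 0.0018, -0.0024] cm [0.29, 0.13, -0.27]
```

Emit:
drive_tool(
  commands=[
    [[0,0,0],[0.3,0.1,-0.2],0.3],
    [[0,0,0],[0.3,0.1,-0.2],-0.5],
    [[0,0,0],[0.3,0.1,-0.2],-0.8],
    [[0,0,0],[0.3,0.1,-0.2],-1],
    [[0,0,0],[0.3,0.1,-0.2],-1],
    [[0,0,0],[0.3,0.1,-0.2],-1],
    [[0,0,0],[0.3,0.1,-0.2],-1],
    [[0,0,0],[0.3,0.1,-0.2],-1],
    [[0,0,0],[0.3,0.1,-0.2],-1],
    [[0,0,0],[0.3,0.1,-0.2],-1],
    [[0,0,0],[0.3,0.1,-0.2],-1],
    [[0,0,0],[0.3,0.1,-0.2],-1],
  ],
  newtons=35,
)

```text
clock: 11.0
position: [0.5294, 0.1415, 0.1504]
ee_rot: [-2.485, -1.917, 0.004]
force: [-6.9, 1.5, 5.9]
width: 0.119
gripper_force: 35.0
```

```bash
python3 -c "
from h import *
o=readout.observe();print(o['position'],o['width'],o['force'],o['ee_rot'],o['gripper_force'])
p0=o['position']; R0=Ro.from_rotvec(o['ee_rot']);y=-.257;ex=np.array([np.cos(y),np.sin(y),0]);ez=np.array([0,0,1])
g=p0+R0.apply([0,0,-.019]); print('grasp pt',g)
for th in(.1,.2,.3,.4,.465):
  d=lambda a:ex*(-.165*np.cos(a)+.06*np.sin(a))+ez*(.165*np.sin(a)+.06*np.cos(a))
  G=g+d(th)-d(0)
  T=Ro.from_rotvec(th*np.array([-np.sin(y),np.cos(y),0]))*R0
  P=G+T.apply([0,0,.019])
  print(th,'turn',(R0.inv()*T).as_rotvec().round(3).tolist(),'cm',(R0.inv().apply(P-p0)*100).round(2).tolist())
"
```

```text
[0.5293504  0.14150828 0.15036847] 0.11936892082293106 [-6.92730937  1.46557726  5.87900818] [-2.48507431 -1.91741338  0.00419246] 35.001057386398315
grasp pt [0.52942296 0.14149732 0.16936832]
0.1 turn [0.1, 0.0, -0.0] cm [-0.0, 0.49, -1.63]
0.2 turn [0.2, 0.0, -0.0] cm [-0.0, 1.13, -3.2]
0.3 turn [0.3, 0.0, -0.0] cm [-0.0, 1.93, -4.7]
0.4 turn [0.4, 0.0, -0.0] cm [-0.0, 2.88, -6.12]
0.465 turn [0.465, 0.0, -0.0] cm [-0.0, 3.56, -6.98]
```

The bar is gripped, with an 11 mm opening. Lift along the arc smoothly.

Emit:
drive_tool(
  commands=[
    [[0.03,0,0],[0,0.05,-0.5],-1],
    [[0.065,0,0],[0,0.2,-1.05],-1],
    [[0.1,0,0],[0,0.4,-1.63],-1],
    [[0.133,0,0],[0,0.6,-2.16],-1],
    [[0.167,0,0],[0,0.8,-2.7],-1],
    [[0.2,0,0],[0,1.03,-3.2],-1],
    [[0.233,0,0],[0,1.28,-3.71],-1],
    [[0.267,0,0],[0,1.55,-4.22],-1],
    [[0.3,0,0],[0,1.83,-4.7],-1],
    [[0.333,0,0],[0,2.14,-5.18],-1],
    [[0.367,0,0],[0,2.45,-5.66],-1],
    [[0.4,0,0],[0,2.78,-6.12],-1],
    [[0.43,0,0],[0,3.1,-6.53],-1],
    [[0.45,0,0],[0,3.3,-6.79],-1],
    [[0.465,0,0],[0,3.46,-6.98],-1],
    [[0.465,0,0],[0,3.46,-6.98],-1],
    [[0.465,0,0],[0,3.46,-6.98],-1],
    [[0.465,0,0],[0,3.46,-6.98],-1],
  ],
)

```text
clock: 12.5
position: [0.5627, 0.1327, 0.2194]
ee_rot: [-2.171, -1.674, 0.403]
force: [-7.2, 1.0, -4.8]
width: 0.118
gripper_force: 35.0
```

```bash
python3 -c "
from h import *
o=readout.observe();print(o['clock'],o['position'],o['width'],o['force'],o['ee_rot'],o['gripper_force'],o['joints'].round(2))
R=Ro.from_rotvec(o['ee_rot']);g=o['position']+R.apply([0,0,-.019]);print(g)
y=-.257;ex=np.array([np.cos(y),np.sin(y),0])
zt=-R.as_matrix()[:,2];print('tool tilt',np.arctan2(zt@ex,zt[2]))
# lid angle from grasp height and from x: start grasp pt
from scipy.optimize import brentq
for z0 in(.11,):print('angle by z',brentq(lambda a:.165*np.sin(a)+.06*np.cos(a)-(g[2]-z0),0,1))
s=cams.get_image('scene');t=cams.get_image('top');cv2.imwrite('pics/s8.png',s)
cv2.imwrite('pics/c8.png',cv2.resize(s[110:230,280:440],(800,600),interpolation=cv2.INTER_CUBIC))
"
```

```text
12.5 [0.56274118 0.13268614 0.21937432] 0.11797982826405547 [-7.1978923   0.9701192  -4.75549471] [-2.17091099 -1.67436238  0.40270437] 34.99876320362091 [-0.52  0.69  0.58  1.36 -0.46  1.66 -0.15]
[0.57107858 0.13051899 0.23630924]
tool tilt 0.4705658499266355
angle by z 0.45419844350707217
```

View pics/c8.png

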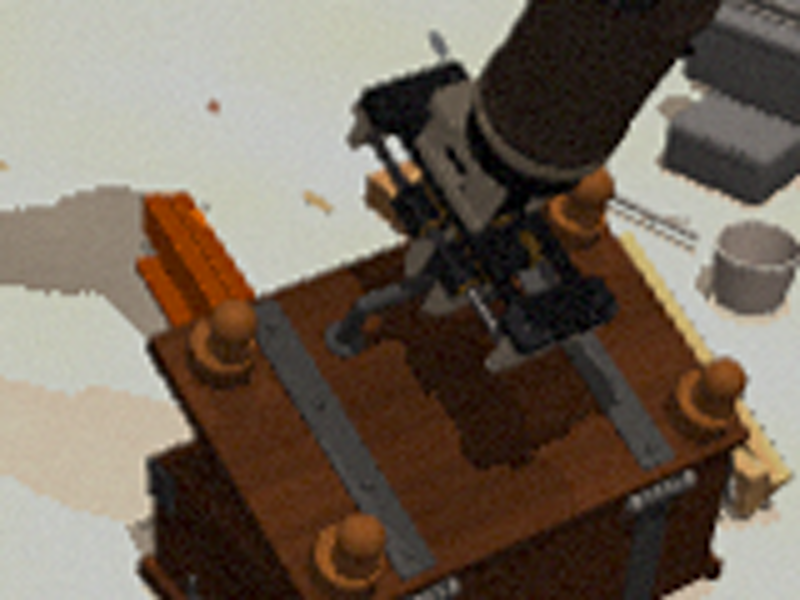

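The lid is raised with the handle in the grip, and the fitted finial still sits on the dowel corner at about (230,335). I'll measure the lid's slope with the same edge method used on the bevel.

```bash
python3 - <<'E'
from h import *
s=np.mean([cams.get_image("scene").astype(np.float32) for _ in range(4)],0);t=np.mean([cams.get_image("top").astype(np.float32) for _ in range(3)],0)
c=lambda x,y:(280+x/5-.4,110+y/5-.4)
y=-.257;ex=np.array([np.cos(y),np.sin(y),0])
for k,a,b in[("-y edge top",(165,355),(300,590)),("strap L",(262,320),(400,575)),("strap R",(285,305),(430,550)),("bevel R",(640,245),(690,322)),("bevel L",(622,242),(672,320)),("strap2 L",(600,405),(640,465)),("strap2 R",(625,380),(672,452))]:
    e=edge(s,c(*a),c(*b),1.5);n=pl("scene",e);print(k,round(float(np.pi-abs(np.arctan2(n@ex,n[2]))),3),e[2].round(2),e[3])
# model lid fit in scene: project lid corners/finial tops at angles
p=np.load("chest.npy")
p[:2]+=np.load("d.npy")*.6
def lid(x,yy,z,a): # x from hinge (negative front), z above hinge
    return W(p,[.1+x*np.cos(a)+z*np.sin(a),yy,.11-x*np.sin(a)+z*np.cos(a)])[0]
for a in(.44,.465,.49):
    print(a,"front -y ball",proj("scene",lid(-.185,-.14,.061,a)).round(1),"front+y ball",proj("scene",lid(-.185,.14,.061,a)).round(1),"corner -y top",proj("scene",lid(-.215,-.17,.018,a)).round(1),"back balls",proj("scene",lid(-.0305,-.14,.061,a)).round(1))
print("obs front -y ball",c(233,323),"+y",c(592,187),"corner",c(150,338),"back -y",c(360,540))
E
```

```text
-y edge top 0.455 0.02 60
strap L 0.554 0.14 49
strap R 0.458 0.04 60
bevel R 0.469 0.06 60
bevel L 0.455 0.05 60
strap2 L 0.449 0.05 60
strap2 R 0.451 0.06 60
0.44 front -y ball [[325.9 174.6]] front+y ball [[398.  147.6]] corner -y top [[309.6 177.1]] back balls [[352.  217.3]]
0.465 front -y ball [[326.6 174.2]] front+y ball [[398.8 147.2]] corner -y top [[310.1 176.4]] back balls [[352.4 217.6]]
0.49 front -y ball [[327.2 173.9]] front+y ball [[399.6 146.8]] corner -y top [[310.5 175.6]] back balls [[352.7 218. ]]
obs front -y ball (326.20000000000005, 174.2) +y (398.0, 147.0) corner (309.6, 177.2) back -y (351.6, 217.6)
```

Lid edges read about 0.454, and grip height also gives 0.454. The bevel reads about 0.467 by the same method. So I'll raise the lid by about 0.012 rad.

Emit:
drive_tool(
  commands=[
    [[0,0,0],[0,0.04,-0.1],-1],
    [[0.003,0,0],[0,0.06,-0.21],-1],
    [[0.003,0,0],[0,0.06,-0.21],-1],
    [[0.003,0,0],[0,0.06,-0.21],-1],
    [[0.003,0,0],[0,0.06,-0.21],-1],
    [[0.003,0,0],[0,0.06,-0.21],-1],
    [[0.003,0,0],[0,0.06,-0.21],-1],
  ],
)

```text
clock: 13.53
position: [0.5643, 0.1323, 0.221]
ee_rot: [-2.169, -1.673, 0.405]
force: [-7.3, 1.9, -5.4]
width: 0.116
gripper_force: 35.0
```

```bash
python3 - <<'E'
from h import *
from scipy.optimize import brentq
s=np.mean([cams.get_image("scene").astype(np.float32) for _ in range(6)],0)
o=readout.observe();R=Ro.from_rotvec(o['ee_rot']);g=o['position']+R.apply([0,0,-.019])
print(o['clock'],o['force'],o['width'],o['gripper_force'],np.abs(o['dq']).max(),'by z',brentq(lambda a:.165*np.sin(a)+.06*np.cos(a)-(g[2]-.11),0,1))
c=lambda x,y:(280+x/5-.4,110+y/5-.4)
y=-.257;ex=np.array([np.cos(y),np.sin(y),0])
for k,a,b in[("-y edge top",(165,355),(300,590)),("strap R",(285,305),(430,550)),("bevel R",(640,245),(690,322)),("bevel L",(622,242),(672,320)),("strap2 L",(600,405),(640,465)),("strap2 R",(625,380),(672,452))]:
    e=edge(s,c(*a),c(*b),1.5);n=pl("scene",e);print(k,round(float(np.pi-abs(np.arctan2(n@ex,n[2]))),3))
E
```

```text
13.8333 [-7.63145475  1.34596075 -5.59260833] 0.11587285368114668 34.9987918138504 0.0013747921340129328 by z 0.46720747933776646
-y edge top 0.467
strap R 0.467
bevel R 0.467
bevel L 0.47
strap2 L 0.465
strap2 R 0.46
```

The lid now reads 0.467, the same as the bevel at 0.467. It is steady and held, and the scene showed the finial seated. Handing in.

```bash
python3 -c "
from cell import job
print(job.sign_off())"
```

```text
the job is handed in; nothing more can be done
None
```

The large ball finial is seated on the bare dowel, and the arm is holding the lid still at about 0.467 rad, matching the bevel's free leg. The job was handed in at about 14 s on the clock.

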